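Switch the knob feeder over to the other chute

TASK

The knob feeder on the bench is set to feed the chute and bin on one side: rock its seesaw gate over the pivot so that it lies fully the other way (a fingertip press on the raised end does it), then push the shutter tab of the magazine all the way in, away from the robot, so that the three waiting knobs run down that other chute into its bin. Let the knobs run by themselves: do not touch, pick up or carry them, and none may go down the first side. Leave the spare knob, the screwdriver, the jar and the carton where they are, and finish clear of everything.

Things in the scene. Friction and masses are not known exactly. Their poses are not given: they have to be found in the camera images.
- feeder: Fixed bench feeder of bare metal. Origin on the bench under the gate's pivot; x points away from the robot's side, y along the gate and chutes (left seen from the robot), z up. Gate axle along x, 82 mm up. Over it stands a magazine 32 x 33 mm, z 174 to 254 mm, with two 20 mm posts at x=56, y=+-37, to z=250. Chutes run out to y=+-236, bins at y=+-274.
- gate (a joint): Seesaw gate angle, rad, -0.22 to 0.22, hard stops at both ends. Positive: left (+y) end raised, so it feeds the RIGHT chute; negative: right end raised, feeds the LEFT chute. The gate is an open steel channel 250 mm long that falls by its own weight to whichever side of 0 it is on (under 0.5 N at a tab moves it). It starts lying to one side, which one varies.
- gate_tab_left (a point): Centre of the top face of the gate's left thumb tab, a flat plate 48 (x) x 44 (y) x 3 mm folded out to the robot's side near the +y end. In feeder axes it lies at x=-40 mm, and swings on the gate from y=87, z=153 mm (raised) to y=108, z=109 mm (fully down). Nothing stands below it.
- gate_tab_right (a point): Centre of the top face of the gate's right thumb tab, the mirror image at the -y end: x=-40 mm, from y=-87, z=153 mm (raised) to y=-108, z=109 mm (fully down) in feeder axes. Flat plate 48 (x) x 44 (y) x 3 mm.
- shutter (a joint): Opening of the magazine's slide shutter, m: 0 (to 0.004 at the start) closed, 0.040 fully open at its hard stop. It grows as the tab is pushed along the feeder's +x; about 1.5 to 2 N of friction, stays where left. The knobs drop once it is nearly fully open.
- shutter_tab (a point): On the robot-side face of the shutter's upright push tab: 36 mm wide (y), 3 mm thick (x), its face from z=173 to 202 mm; this point is 190 mm up, mid-width. In feeder axes at x=-102 mm when closed, -62 mm when open, y=0. A flat 3 mm plate, underside at z=170 mm, runs from the tab's foot into guide rails that begin at x=-46 mm; the magazine's face is at x=-16 mm.
- bin_left (a point): Centre of the inner floor of the left grey bin, fixed at the end of the left chute, at feeder y=+274 mm, z=4 mm. Inside 78 (x) x 94 (y) mm, walls to z=80 mm, 42 mm under the chute. Axes as the feeder's.
- bin_right (a point): Centre of the inner floor of the right grey bin, the same, at feeder y=-274 mm.
- knob1: Lowest of the three plain aluminium knobs in the magazine, a cylinder 25 mm in diameter and 22 mm long, 25 g, lying on its side (axis along the feeder's x) so that it rolls. Origin at its centre. Not to be touched by the robot.
- knob2: Middle of the three plain aluminium knobs in the magazine, a cylinder 25 mm in diameter and 22 mm long, 25 g, lying on its side (axis along the feeder's x) so that it rolls. Origin at its centre. Not to be touched by the robot.
- knob3: Topmost of the three plain aluminium knobs in the magazine, a cylinder 25 mm in diameter and 22 mm long, 25 g, lying on its side (axis along the feeder's x) so that it rolls. Origin at its centre. Not to be touched by the robot.
- spare_knob: Loose knob of the same kind standing on end on the bench to the robot's side of the left chute, 25 mm across, 22 mm high. Origin at the centre of its underside. To be left alone.
- screwdriver: Loose screwdriver with black handle, 170 mm long, lying on the bench on the robot's side of the right chute, roughly parallel to it. Origin under its middle. To be left alone.
- jar: Loose jar with a black cap, 56 mm across, 70 mm high, on the bench beyond the left chute. Origin at the centre of its underside. To be left alone.
- carton: Loose closed cardboard carton 70 x 100 mm, 45 mm high, on the bench beyond the right chute. Origin at the centre of its underside. To be left alone.

How it is judged:
On the way:
1. the gate has been rocked fully over to the side opposite its start (distance of gate_tab_left from where it was at the start of the episode above 0.025 m and (value of joint gate above 0.19 rad or value of joint gate below -0.19 rad)), for 0.3 s.
At the end, for the whole second after the job is handed in: The gate lies fully over (0.19 rad or more) to the side opposite its start, the shutter is open by at least 34 mm, and all three knobs lie at rest (under 0.05 m/s) inside the bin of the chute that the gate now feeds (all of step 1 and value of joint shutter above 0.034 m and ((value of joint gate above 0.19 rad and x of knob1 in the frame of bin_right between -0.04 and 0.04 m and y of knob1 in the frame of bin_right between -0.05 and 0.05 m and z of knob1 in the frame of bin_right between 0 and 0.07 m and x of knob2 in the frame of bin_right between -0.04 and 0.04 m and y of knob2 in the frame of bin_right between -0.05 and 0.05 m and z of knob2 in the frame of bin_right between 0 and 0.07 m and x of knob3 in the frame of bin_right between -0.04 and 0.04 m and y of knob3 in the frame of bin_right between -0.05 and 0.05 m and z of knob3 in the frame of bin_right between 0 and 0.07 m) or (value of joint gate below -0.19 rad and x of knob1 in the frame of bin_left between -0.04 and 0.04 m and y of knob1 in the frame of bin_left between -0.05 and 0.05 m and z of knob1 in the frame of bin_left between 0 and 0.07 m and x of knob2 in the frame of bin_left between -0.04 and 0.04 m and y of knob2 in the frame of bin_left between -0.05 and 0.05 m and z of knob2 in the frame of bin_left between 0 and 0.07 m and x of knob3 in the frame of bin_left between -0.04 and 0.04 m and y of knob3 in the frame of bin_left between -0.05 and 0.05 m and z of knob3 in the frame of bin_left between 0 and 0.07 m)) and linear speed of each of knob1, knob2, knob3 below 0.05 m/s); the robot touches nothing.
It fails at once if a knob is touched by the fingers or the arm (so none can be lifted or carried) (contact force between any of the fingers, the arm and knob1 above 0.2 N or contact force between any of the fingers, the arm and knob2 above 0.2 N or contact force between any of the fingers, the arm and knob3 above 0.2 N).
It fails at once if a knob is raised above the magazine (height (world z) of any of knob1, knob2, knob3 above 0.27 m).
It fails at once if the spare knob, the screwdriver, the jar or the carton is moved by more than 30 mm (distance of any of spare_knob, screwdriver, jar, carton from where it was at the start of the episode above 0.03 m).
It also fails if it takes over 40 s, if anything falls off the work surface, if the arm or the gripper's body presses on something with over 40 N, if the wrist force passes 120 N, or if a joint passes its speed limit or range.

ROBOT

A 6-joint arm with a two-finger parallel gripper is mounted at the origin on the work surface. World frame = base frame: x ahead of the robot, y to its left, z up, the work surface at z = 0. Lengths are in m, angles in rad, forces in N, time in s.
With the tool pointing down it reaches from about 0.425 to 1.125 m from the base axis. Payload 14.9 kg.
Tool frame: the origin (TCP) lies at the very end of the fingers, on their centre line; the grasp point (between the pads) lies 19 mm behind it (bot.grip_point_offset is the z of the grasp point in the tool frame, in m); z points along the fingers, y is the line along which they close (so a half turn about z gives the same grasp; the last joint's range is limited). The gripper opens to 91 mm and grips with 3 to 60 N. Pads are 32 mm wide; open, the fingers measure 118 mm over their backs; the gripper's body (76 mm by 178 mm) begins 60 mm behind the grasp point.
Start: joints at [1.264, 0.379, 1.734, -0, 1.028, -0.033], TCP at [0.189, 0.674, 0.214] pointing down, gripper open.
Joint ranges: [-2.77, 2.77], [-0.74, 2.19], [0, 2.66], [-1.06, 4.2], [0.31, 2.87], [-3.08, 3.08]. Speed limits (rad/s): [1.89, 1.89, 2.39, 3.14, 3.14, 3.14].

INTERFACE

Orientations are given as [roll, pitch, yaw] about the fixed x, y, z axes, in that order (R = Rz(yaw) Ry(pitch) Rx(roll)).
In Python, from bench import bot, cams, cut_out gives the robot as it stands.
- The arm moves only by the tool play_rows, never from a script. Its argument "steps" is a list of rows, each a list of 3 entries, a list of its own where there are three numbers: the opening, from 0 (shut) to 1 (fully open), then the shift along the tool's x, y, z in mm, then the turn about the tool's z in rad. A call has 1 to 20 rows; each row is the pose to reach, as a shift and turn from the pose commanded when the call began, along the tool's axes at that moment; what a row does not reach only later rows make up. A row lasts 1/8 s, in which the tool goes at most 62.5 mm and 10.7 degrees, less where a joint would pass 70% of its speed; a pose out of reach is approached as far as the arm can. A call with a gripper value outside its range is refused whole. The fingers move at their own pace and stop on an object; "grip_force" is the grip in N (left out, the last holds). Time passes only in rows, so rows that repeat a pose let the fingers close. It gives the time, the measured TCP pose, the force, the opening and the grip force at its end, in the units of the state.
- bot.get_obs(): the state, without advancing time (a new reading comes with each control period).
- cams.capture(name): name is "scene" or "top"; returns the picture (480x640x3 uint8, blue, green, red); there is no depth.
- cams.camera_info(name): a dict with "vfov" (degrees; the focal length in pixels is half the picture's height over the tangent of half this angle, whatever the lens; pixels are square), "cx", "cy" (the principal point, pixels), "R" (3x3) and "t" (3): a world point X has camera coordinates R X + t. Camera axes: x right, y down, z forward; pixel columns grow to the right and rows downward; lengths in m; the calibration is good to about 2 mm. A picture is of the moment at which its call begins. camera_info takes no time and is no camera call.
- bot.sign_off(): hands the job in; it is judged then, once.
Trained networks look in the newest picture that a camera, given by its name, has taken for a name from the list of things; names that differ only in an ending like _2 or _b are one class to them, and where a whole thing is asked for, a point or a joint stands for the part that bears it (a point fixed in the world has none). Each returns a list of dicts, best first, with "conf" (0 to 1); they miss things now and then, are a little off and sometimes report something else, mostly with a low value. They report only what shows in the picture. A call takes as long as a camera call.
- cut_out(camera, target): "pixels" (480x640 bool, what is visible of it) and "centre" ([column, row] in pixels, amid what is visible of it).
The state is a dict: "time": time; "qpos": joint angles; "qvel": joint speeds; "joint_torque": joint torques, N m; "tcp_pos": TCP position; "tcp_rot": TCP orientation; "contact_force": force on the tool from outside, world axes, zero at the start; "wrist_torque": the same for the moment, N m; "width": finger opening in m; "finger_force": force on a finger pad.
Only numpy, scipy, OpenCV 4.12 (cv2) and the standard library are available. Lean on these libraries where they do the work, as an engineer would, in place of code of your own. Each camera call takes 0.05 s, during which the arm holds its last target. There are 200 camera calls.

## Working session

There is one attempt and no reset: what is moved stays moved. The work goes in short steps, Python scripts to look and compute and a tool call to move; the robot and the scene stay as the last step left them, time stands still between calls to the robot, and variables do not carry over. Pictures are saved under pics/ and viewed, at most 10 in all, crops included, and the job is handed in when it is done.

Besides the shell and the picture viewer there is one more tool, called as a command line: name --argument value ..., lists and objects as JSON in quotes. play_rows: Moves the arm, as the interface text tells. Its arguments: {"type":"object","properties":{"steps":{"type":"array","items":{"type":"array"}},"grip_force":{"type":"number"}},"required":["steps"]}

```bash
mkdir -p pics
python3 - <<'E'
from bench import bot,cams,cut_out
import cv2,numpy as np
for c in("scene","top"):
    im=cams.capture(c);cv2.imwrite(f"pics/{c}0.png",im)
    i=cams.camera_info(c);print(c,i['vfov'],i['cx'],i['cy'],np.round(i['R'],3).tolist(),np.round(i['t'],3).tolist())
    for n in("gate_tab_left","gate_tab_right","shutter_tab","bin_left","bin_right","spare_knob","screwdriver","jar","carton","feeder"):
        print(n,[(np.round(d['centre']).tolist(),round(d['conf'],2),int(d['pixels'].sum())) for d in cut_out(c,n)[:3]])
o=bot.get_obs();print(o['time'],o['tcp_pos'],o['tcp_rot'])
E
```

```text
scene 53.34595781511234 312.7729086020036 235.38505825574953 [[0.235, 0.972, -0.019], [0.55, -0.149, -0.822], [-0.802, 0.182, -0.569]] [-0.158, -0.158, 1.396]
gate_tab_left [([280.0, 278.0], 0.75, 2767), ([301.0, 298.0], 0.19, 23590)]
gate_tab_right [([281.0, 275.0], 0.87, 2642)]
shutter_tab [([293.0, 215.0], 0.93, 430)]
bin_left [([302.0, 297.0], 0.64, 23868), ([291.0, 215.0], 0.42, 453)]
bin_right []
spare_knob []
screwdriver [([185.0, 294.0], 0.68, 570)]
jar [([430.0, 312.0], 0.69, 1190)]
carton [([265.0, 389.0], 0.75, 3358), ([278.0, 275.0], 0.4, 2633)]
feeder [([302.0, 298.0], 0.58, 23625)]
top 57.35472688990591 320.68839879698595 238.27138202786153 [[0.024, -0.999, 0.026], [-0.988, -0.028, -0.149], [0.15, -0.022, -0.988]] [0.003, 0.593, 0.82]
gate_tab_left [([304.0, 250.0], 0.83, 3709), ([212.0, 206.0], 0.2, 802), ([322.0, 282.0], 0.19, 1035)]
gate_tab_right [([299.0, 251.0], 0.75, 3595), ([317.0, 250.0], 0.56, 17795)]
shutter_tab [([323.0, 282.0], 0.91, 974)]
bin_left [([316.0, 249.0], 0.88, 17798)]
bin_right [([318.0, 249.0], 0.86, 17589)]
spare_knob [([225.0, 330.0], 0.48, 136)]
screwdriver [([429.0, 310.0], 0.57, 655)]
jar [([214.0, 206.0], 0.95, 793)]
carton [([380.0, 170.0], 0.76, 1931)]
feeder [([316.0, 250.0], 0.65, 17427), ([311.0, 253.0], 0.57, 3634)]
1.1 [0.18927652 0.67393522 0.21392245] [-3.14157772e+00 -3.30294319e-06  2.86780172e+00]
```

View pics/scene0.png

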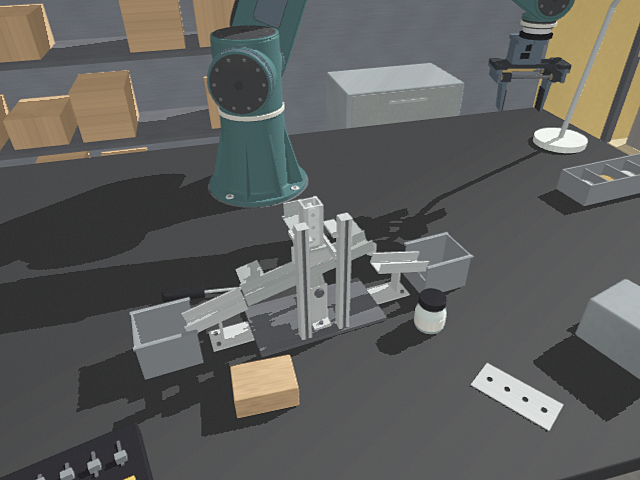

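View pics/top0.png

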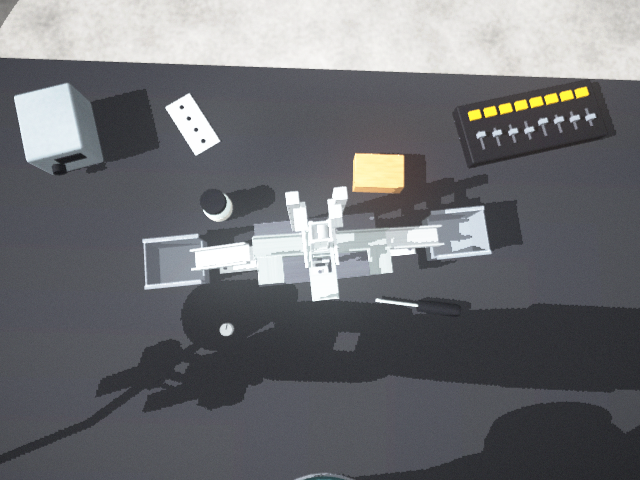

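The scene view shows the gate's left (+y) end raised: its raised end is at about (350,240) in scene and it feeds the right chute, so the left tab is the one to press. In top, the bin rims centre near (175,262) and (460,233), and the shutter tab is near (323,282). I'll fit the feeder pose from the bin rims and check it with an overlay.

```bash
cat > h.py <<'E'
import numpy as np,cv2
from bench import bot,cams,cut_out
def cam(c):
    i=cams.camera_info(c);f=240/np.tan(np.radians(i['vfov']/2));return f,i['cx'],i['cy'],np.array(i['R']),np.array(i['t'])
def proj(c,X):
    f,cx,cy,R,t=cam(c);p=np.atleast_2d(X)@R.T+t;return np.c_[f*p[:,0]/p[:,2]+cx,f*p[:,1]/p[:,2]+cy]
def ray(c,uv,z):
    f,cx,cy,R,t=cam(c);d=R.T@np.array([(uv[0]-cx)/f,(uv[1]-cy)/f,1]);o=-R.T@t;return o+d*(z-o[2])/d[2]
def W(F,P):
    P=np.atleast_2d(P).astype(float);c,s=np.cos(F[2]),np.sin(F[2]);return np.c_[F[0]+c*P[:,0]-s*P[:,1],F[1]+s*P[:,0]+c*P[:,1],P[:,2]]
E
python3 - <<'E'
from h import *
L=np.mean([ray("top",p,.08) for p in [(144,240),(203,236),(146,289),(206,283)]],0)
R=np.mean([ray("top",p,.08) for p in [(429,211),(485,207),(491,255),(437,259)]],0)
o=(L+R)/2;d=L-R;yaw=np.arctan2(-d[0],d[1]);F=[o[0],o[1],yaw];print(L,R,np.linalg.norm(d),F)
np.save("F.npy",F)
def box(x0,x1,y,z,w): return [(x0,y-w,z),(x1,y-w,z),(x1,y+w,z),(x0,y+w,z)]
polys=[box(-.039,.039,s*.274,.08,.047) for s in(1,-1)]+[box(-.016,.016,0,.254,.0165),[(-.102,-.018,.173),(-.102,.018,.173),(-.102,.018,.202),(-.102,-.018,.202)],
 box(-.064,-.016,.087,.153,.022),box(-.064,-.016,-.108,.109,.022)]+[box(.046,.066,s*.037,.25,.01) for s in(1,-1)]
for c,(x,y,w,h) in(("top",(120,160,400,200)),("scene",(110,180,400,200))):
    im=cv2.imread(f"pics/{c}0.png");im=cv2.resize(im,None,fx=2,fy=2,interpolation=cv2.INTER_CUBIC)
    for k,p in enumerate(polys): cv2.polylines(im,[np.int32(proj(c,W(F,p))*2+1)],True,[(0,0,255),(0,255,0),(255,0,0)][k%3],1)
    cv2.imwrite(f"pics/{c}1.png",im[y*2:y*2+2*h,x*2:x*2+2*w])
E
python3 -c "
import cv2,numpy as np
cv2.imwrite('pics/both1.png',cv2.vconcat([cv2.imread('pics/top1.png')[:300],cv2.imread('pics/scene1.png')[:300]]))"
```

```text
[0.5350858 0.288983  0.08     ] [ 0.60509789 -0.24739795  0.08      ] 0.5409308866332749 [np.float64(0.5700918439059481), np.float64(0.020792525559043373), np.float64(0.12979300982857095)]
```

View pics/both1.png

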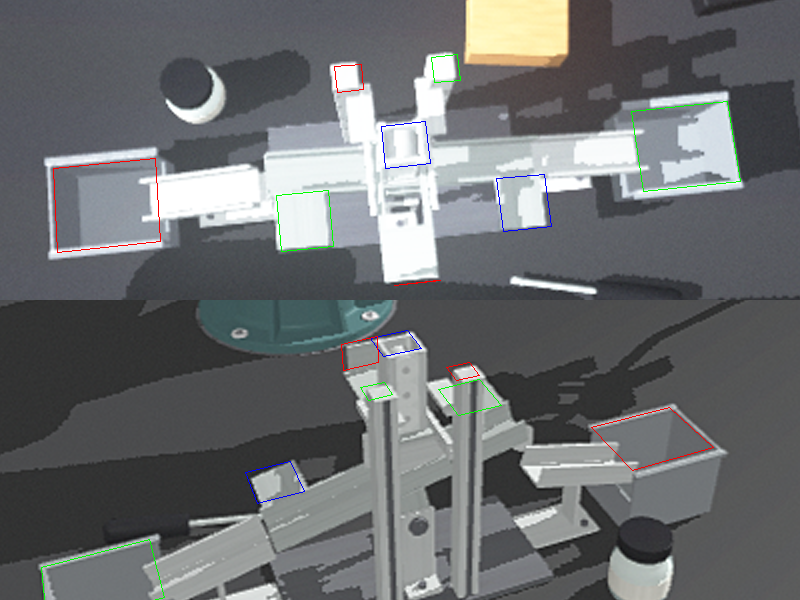

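The overlay agrees to about 2–3 mm: the left tab reads raised, the right tab down, and the shutter closed. The next script works out the shifts.

```bash
cat >> h.py <<'E'
def shift(P,yaw):
    """feeder-frame target P and tool-x yaw (feeder) -> tool shift mm, turn rad"""
    from scipy.spatial.transform import Rotation as Ro
    o=bot.get_obs();F=np.load("F.npy");R=Ro.from_euler('xyz',o['tcp_rot']).as_matrix()
    d=R.T@(W(F,P)[0]-o['tcp_pos']);y=np.arctan2(R[1,0],R[0,0]);t=-(F[2]+yaw-y);t=(t+np.pi)%(2*np.pi)-np.pi
    return np.round(d*1000,1),round(t,3)
E
python3 -c "
from h import *
print(shift((-.044,.1,.25),np.pi/2))"
```

```text
(array([-463.5, -451.2,  -36.1]), np.float64(1.167))
```

play_rows --steps '[[0, [-50, -50, -36], 0], [0, [-463, -451, -36], 1.167], [0, [-463, -451, -36], 1.167], [0, [-463, -451, -36], 1.167], [0, [-463, -451, -36], 1.167], [0, [-463, -451, -36], 1.167], [0, [-463, -451, -36], 1.167], [0, [-463, -451, -36], 1.167], [0, [-463, -451, -36], 1.167], [0, [-463, -451, -36], 1.167], [0, [-463, -451, -36], 1.167], [0, [-463, -451, -36], 1.167], [0, [-463, -451, -36], 1.167], [0, [-463, -451, -36], 1.167], [0, [-463, -451, -36], 1.167], [0, [-463, -451, -36], 1.167]]'

```text
time: 3.1
tcp_pos: [0.5129, 0.115, 0.25]
tcp_rot: [3.141, 0.0, 1.702]
contact_force: [1.0, -1.3, 0.4]
width: 0.0007
finger_force: 0.0
```

```bash
python3 -c "
from h import *
print(shift((-.044,.1,.117),np.pi/2),bot.get_obs()['width'])
a=cams.capture('top');b=cams.capture('scene');cv2.imwrite('pics/b2.png',cv2.vconcat([a[120:380],b[140:400]]))"
```

```text
(array([ -0.8,   0.5, 133. ]), np.float64(0.001)) 0.0006973038293473516
```

View pics/b2.png

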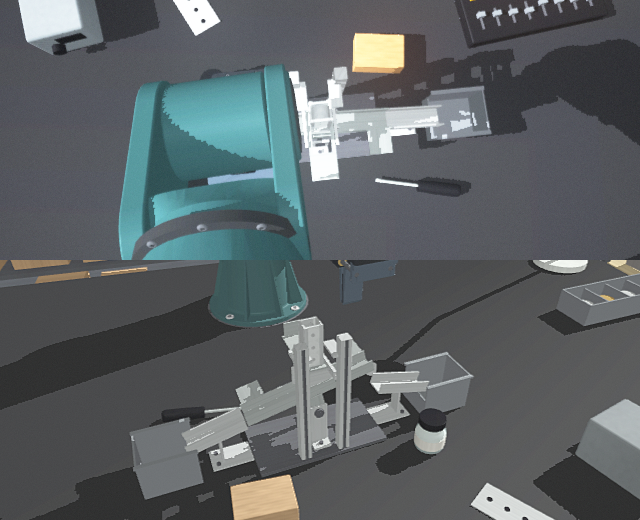

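The top view is blocked by the arm. In scene, the closed fingertip ends at about (351,301) in the stacked picture, matching the projection of the commanded pose, above the raised left tab. I'll press now and then lift.

play_rows --steps '[[0, [0, 0, 45], 0], [0, [0, 0, 80], 0], [0, [0, 0, 95], 0], [0, [0, 0, 105], 0], [0, [0, 0, 115], 0], [0, [0, 0, 125], 0], [0, [0, 0, 133], 0], [0, [0, 0, 133], 0], [0, [0, 0, 133], 0], [0, [0, 0, 80], 0], [0, [0, 0, 20], 0], [0, [0, 0, -20], 0], [0, [0, 0, -20], 0]]'

```text
time: 4.82
tcp_pos: [0.5148, 0.1148, 0.2736]
tcp_rot: [3.135, -0.0, 1.701]
contact_force: [-0.2, 0.1, -1.2]
width: 0.0004
finger_force: 0.0
```

```bash
python3 -c "
from h import *
b=cams.capture('scene');cv2.imwrite('pics/s3.png',cv2.resize(b[180:400,110:510],None,fx=2,fy=2))
print(shift((-.130,0,.27),np.pi))
print(shift((-.130,0,.186),np.pi))"
```

```text
(array([-100.4,  -86.2,    1. ]), np.float64(-1.571))
(array([-100.4,  -86.5,   85. ]), np.float64(-1.571))
```

View pics/s3.png

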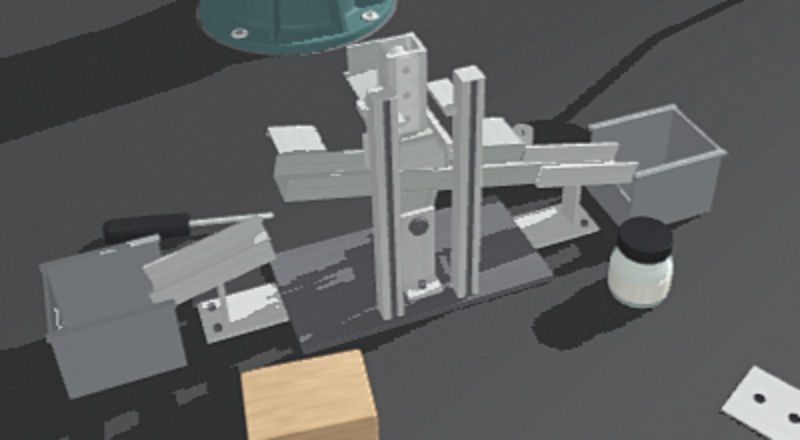

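The gate has rocked over: the right end is raised (tab at 295,138) and the left end meets the left chute. Next I'll go to the shutter tab at safe height.

play_rows --steps '[[0, [-100, -86, 0], -1.571], [0, [-100, -86, 0], -1.571], [0, [-100, -86, 0], -1.571], [0, [-100, -86, 0], -1.571], [0, [-100, -86, 0], -1.571], [0, [-100, -86, 0], -1.571], [0, [-100, -86, 0], -1.571], [0, [-100, -86, 0], -1.571], [0, [-100, -86, 0], -1.571], [0, [-100, -86, 0], -1.571], [0, [-100, -86, 0], -1.571], [0, [-100, -86, 40], -1.571], [0, [-100, -86, 85], -1.571], [0, [-100, -86, 85], -1.571], [0, [-100, -86, 85], -1.571]]'

```text
time: 6.75
tcp_pos: [0.4415, 0.0042, 0.1862]
tcp_rot: [-3.141, 0.001, -3.012]
contact_force: [0.5, 1.2, 0.1]
width: 0.0006
finger_force: 0.0
```

```bash
python3 -c "
from h import *
b=cams.capture('scene');cv2.imwrite('pics/s4.png',cv2.resize(b[180:330,190:390],None,fx=3,fy=3))
print(shift((-.077,0,.186),np.pi))"
```

```text
(array([-52.3,  -0.1,   0.7]), np.float64(-0.0))
```

View pics/s4.png

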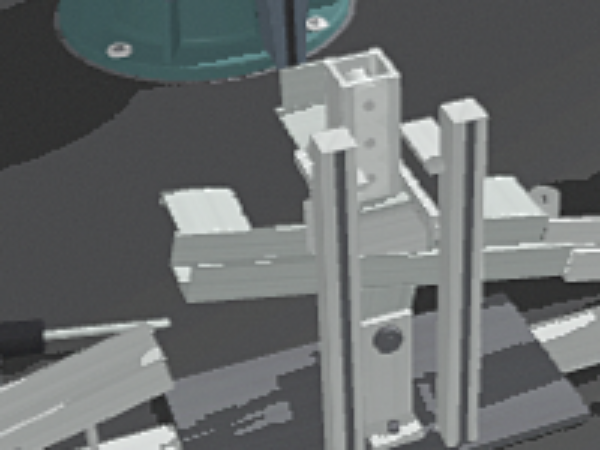

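The fingers are down on the robot's side of the shutter tab, at about (290,60), and not touching it. I'll push most of the way and read the force.

play_rows --steps '[[0, [-6, 0, 0], 0], [0, [-12, 0, 0], 0], [0, [-18, 0, 0], 0], [0, [-24, 0, 0], 0], [0, [-30, 0, 0], 0], [0, [-36, 0, 0], 0], [0, [-41, 0, 0], 0], [0, [-45, 0, 0], 0], [0, [-48, 0, 0], 0], [0, [-50, 0, 0], 0], [0, [-50, 0, 0], 0]]'

```text
time: 8.18
tcp_pos: [0.4906, 0.0108, 0.185]
tcp_rot: [3.142, 0.0, -3.011]
contact_force: [-0.7, -0.4, -0.1]
width: 0.0004
finger_force: 0.0
```

```bash
python3 -c "
from h import *
b=cams.capture('scene');cv2.imwrite('pics/s5.png',cv2.resize(b[180:400,110:510],None,fx=2,fy=2))
print(shift((-.078,0,.186),np.pi))"
```

```text
(array([-2.2, -0.3, -1. ]), np.float64(0.0))
```

View pics/s5.png

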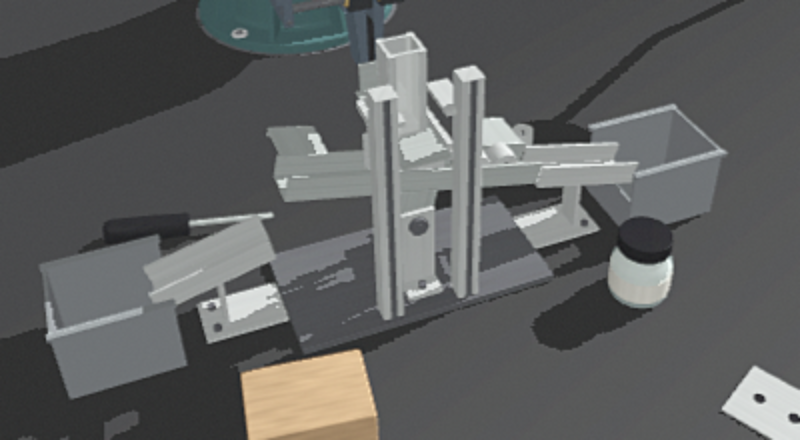

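The knobs are already leaving leftwards (one at about 505,152) and the magazine looks empty. I'll push gently on to the hard stop.

play_rows --steps '[[0, [-1, 0, 0], 0], [0, [-2, 0, 0], 0], [0, [-3, 0, 0], 0], [0, [-4, 0, 0], 0], [0, [-4, 0, 0], 0]]'

```text
time: 8.85
tcp_pos: [0.4945, 0.0113, 0.185]
tcp_rot: [-3.142, 0.0, -3.011]
contact_force: [-0.8, -0.8, 0.8]
width: 0.0002
finger_force: 0.1
```

play_rows --steps '[[0, [-1, 0, 0], 0], [0, [-2, 0, 0], 0], [0, [-3, 0, 0], 0], [0, [-3, 0, 0], 0]]'

```text
time: 9.35
tcp_pos: [0.4949, 0.0114, 0.1844]
tcp_rot: [3.141, -0.006, -3.011]
contact_force: [-20.6, -3.5, 14.5]
width: 0.0003
finger_force: 10.1
```

The force has risen to about 21 N, so it's on the hard stop. I'll back off, rise and move clear.

play_rows --steps '[[0, [10, 0, 0], 0], [0, [40, 0, 0], 0], [0, [45, 0, 0], 0], [0, [45, 0, -60], 0], [0, [45, 0, -120], 0], [0, [45, 0, -160], 0], [0, [45, 0, -160], 0], [0, [45, 0, -160], 0]]'

```text
time: 10.35
tcp_pos: [0.4526, 0.0058, 0.3442]
tcp_rot: [3.142, -0.0, -3.011]
contact_force: [-1.2, 0.2, -0.9]
width: 0.0005
finger_force: 0.0
```

```bash
python3 -c "
from h import *
b=cams.capture('scene')[180:400,110:510];a=cams.capture('top')[150:350,120:520];cv2.imwrite('pics/s6.png',cv2.resize(cv2.vconcat([a,b]),None,fx=1.4,fy=1.4,interpolation=2))
F=np.load('F.npy');print(proj('scene',W(F,[(-.062,0,.19),(-.062,.018,.202),(-.062,-.018,.202)])))"
```

```text
[[296.47099951 215.38477187]
 [305.42976265 207.85388187]
 [286.89650779 211.85893953]]
```

View pics/s6.png

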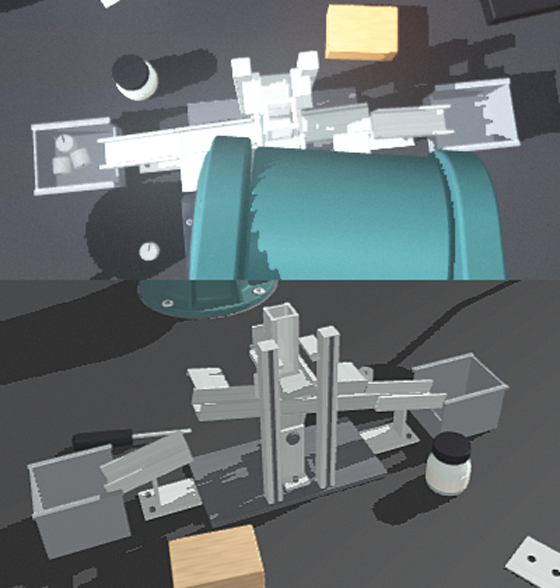

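All three knobs lie in the left bin (cluster at about (68,155)). The gate is fully over, the loose things are undisturbed and the arm is clear, so I'll let things settle and hand in.

play_rows --steps '[[0, [0, 0, 0], 0], [0, [0, 0, 0], 0], [0, [0, 0, 0], 0], [0, [0, 0, 0], 0], [0, [0, 0, 0], 0], [0, [0, 0, 0], 0], [0, [0, 0, 0], 0], [0, [0, 0, 0], 0]]'

```text
time: 11.45
tcp_pos: [0.4527, 0.0058, 0.3449]
tcp_rot: [-3.142, -0.0, -3.011]
contact_force: [-0.0, -0.4, -0.2]
width: 0.0002
finger_force: 0.0
```

```bash
python3 -c "
from bench import bot
print(bot.sign_off())"
```

```text
the job is handed in; nothing more can be done
None
```

The job is handed in: the gate is rocked over to feed the left chute, the shutter is pushed to its stop, all three knobs ran into the left bin, and the arm finished clear at 11.5 s; no verdict was returned.

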